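# Shut the tip-out bin and seat its keeper block

## Robot

A 6-joint arm with a two-finger parallel gripper is mounted at the origin on the work surface. World frame = base frame: x ahead of the robot, y to its left, z up, the work surface at z = 0. Lengths are in mm, angles in degrees, forces in N, time in s.
With the tool pointing down it reaches from about 250 to 725 mm from the base axis. Payload 9.7 kg.
Tool frame: the origin (TCP) lies at the very end of the fingers, on their centre line; the grasp point (between the pads) lies 19 mm behind it; z points along the fingers, y is the line along which they close (so a half turn about z gives the same grasp; the last joint's range is limited). The gripper opens to 85 mm and grips with 20 to 120 N. Pads are 22 mm wide; open, the fingers measure 114 mm over their backs; the gripper's body (76 mm by 85 mm) begins 54 mm behind the grasp point. The pads swing forward as they close: fully open they stand 13 mm farther back than shut.
Start: joints at [71.677, 4.979, 10.078, 95.1, 0, 90], TCP at [172.904, 522.112, 231.284] pointing down, gripper open.
Joint ranges: [-179.16, 179.16], [-48.56, 103.87], [-65.8, 70.77], [-126.05, 130.52], [-82.76, 87.17], [-180, 180]. Speed limits (degrees/s): [127.2, 127.2, 147.25, 180, 180, 180].

## Interface

Orientations are given as [roll, pitch, yaw] about the fixed x, y, z axes, in that order (R = Rz(yaw) Ry(pitch) Rx(roll)).
In Python, from cell import monitor, read_camera, camera_model, order gives the robot as it stands.
- The arm moves only by the shell command python3 -m crank 'ROWS' [FORCE]. ROWS is JSON, a list of rows, each an object with "turn": the turn, a rotation vector about the tool's x, y, z in degrees, a list of three; "xyz": the shift along the tool's x, y, z in m, a list of three; "hand": the opening, from 0 (shut) to 1 (fully open). In form: [{"turn": [wx, wy, wz], "xyz": [tx, ty, tz], "hand": hand}, ...]. A call has exactly 8 rows; each row is the pose to reach, as a shift and turn from the pose commanded when the call began, along the tool's axes at that moment; what a row does not reach only later rows make up. A row lasts 1/12 s, in which the tool goes at most 41.7 mm and 7.16 degrees, less where a joint would pass 70% of its speed; a pose out of reach is approached as far as the arm can. A call with a gripper value outside its range is refused whole. The fingers move at their own pace and stop on an object; FORCE is the grip in N (left out, the last holds). Time passes only in rows, so rows that repeat a pose let the fingers close, or fill a call up. It gives the time, the measured TCP pose, the force, the opening and the grip force at its end, in the units of the state.
- monitor.get_state(): the state, without advancing time (a new reading comes with each control period).
- read_camera(name): name is "side" or "top"; returns the picture (400x640x3 uint8, red, green, blue); there is no depth.
- camera_model(name): a dict with "fx", "fy", "cx", "cy" (pixels), "R" (3x3) and "t" (3): a world point X has camera coordinates R X + t. Camera axes: x right, y down, z forward; pixel columns grow to the right and rows downward; lengths in mm; the calibration is good to about 2 mm. A picture is of the moment at which its call begins. camera_model takes no time and is no camera call.
- order.close_job(): hands the job in; it is judged then, once.
The state is a dict: "clock": time; "joint_positions": joint angles; "joint_velocities": joint speeds; "effort": joint torques, N m; "position": TCP position; "tool_rot": TCP orientation; "contact_force": force on the tool from outside, world axes, zero at the start; "ft_torque": the same for the moment, N m; "opening": finger opening in mm; "grasp_force": force on a finger pad.
Only numpy, scipy, OpenCV 4.12 (cv2) and the standard library are available. Lean on these libraries where they do the work, as an engineer would, in place of code of your own. Each camera call takes 0.05 s, during which the arm holds its last target. There are 200 camera calls.

## Task

Push the red tip-out bin fully shut under its marble shelf, then lock it: slide the dark wooden keeper block over the apron into the pocket in front of the bin, until it has dropped in and sits flat on the pocket's floor. Leave the bin shut, and do not disturb the loose carrom pieces, the tin and the brush around it.

Things in the scene. Friction and masses are not known exactly. Their poses are not given: they have to be found in the camera images.
- bench: fixed plywood bench carrying pocket, bin and marble shelf. Origin on the table top under the pocket's centre; x points from the apron (robot's side) to the bin, y left, z up. 360 mm wide (y), x from -210 to 140 mm. Apron (flat part in front of the pocket, x -210 to -32 mm) and boards beside the pocket: top 10 mm above the table.
- shelf_top (a point): middle of the top of the chipped marble shelf over the bin, 143 mm above the table. The slab is 95 mm deep (bench x 50 to 145 mm), 270 mm wide and 18 mm thick; four display strikers on it, 9 mm thick.
- pocket (a point): centre of the pocket's floor, 4 mm above the table, 6 mm below the apron. Rectangular recess with a sheet steel floor, inside 64 mm (bench x) by 94 mm (bench y), open above. Front: the apron's edge (6 mm step). Sides: wooden cheeks 15 mm thick, tops 36 mm above the table, splayed out over 29 mm in front of the step to a mouth about 110 mm wide. Far side: low stop, top 18 mm above the table.
- keeper: plain dark wooden block with two small brass studs flush in its top, 60 mm (its x) by 90 mm (its y) by 40 mm high, 0.11 to 0.23 kg, lying flat on the apron in front of the pocket, turned and to one side. Origin at the centre of its underside; seated, its x and y lie along the bench's x and y (a half turn is as good), top 44 mm above the table.
- tip_bin (a joint): tilt of the red sheet steel bin about its lower front edge, rad: 0 = shut (front panel upright), positive = tipped out towards the robot, 0.35 to 0.65 at the start, at most 0.8. Stiff hinge, stays where it is left; pushing the rim takes about 4 to 8 N.
- bin_rim (a point): middle of the top edge of the bin's front panel, on its outer (robot's) side. Panel 190 mm wide, 90 mm high above the hinge; shut, its outer face stands at bench x 35 mm and its top edge 113 mm above the table.
- bin_hinge (a point): middle of the bin's hinge line, which runs along bench y, 22 mm above the table, at bench x 38 mm.
- striker: bystander: scuffed grey disc, 41 mm across, 9 mm thick, beside the pocket on the bench; origin at the centre of its underside
- coin_a: bystander: faded pink carrom coin, 31 mm across, 8 mm thick, beside the pocket; origin at the centre of its underside
- coin_b: bystander: faded pink carrom coin, 31 mm across, 8 mm thick, at a front corner of the bench; origin at the centre of its underside
- coin_puck: bystander: wooden disc, 31 mm across, 16 mm thick, beside the pocket; origin at the centre of its underside
- corner_cap: bystander: brass corner cap, 36 x 36 mm plate with two 18 mm high walls, at a front corner of the bench; origin at the centre of its underside
- tin: bystander: round can, 64 mm across, 90 mm high, on the table to the robot's left; origin at the centre of its underside
- brush: bystander: hand brush lying on the table to the robot's right; origin in its underside
Things that resemble listed ones, but are neither listed nor needed, are in the scene too. Leave any blue or pink look-alike of the keeper alone.

How it is judged (in metres and radians):
On the way, in this order (a step that is already met when the one before it is completed fails the run):
1. the bin is shut (tilt under 0.07 rad) (value of joint tip_bin below 0.07 rad), for 0.2 s.
2. the keeper sits flat on the pocket's floor (z of keeper in the frame of pocket between -0.002 and 0.0025 m and horizontal distance between keeper and pocket below 0.006 m and angle between keeper's own z axis and vertical below 0.04 rad and angle between the x axis of keeper and the x axis of bench, either way round below 0.07 rad), for 0.2 s.
At the end, for the whole second after the job is handed in: The keeper lies at rest in the pocket: underside within 2.5 mm of its floor, centre within 6 mm of the pocket's centre, tilted less than 0.04 rad and within 0.07 rad of square; the bin is shut to within 0.07 rad (all of step 2 and value of joint tip_bin below 0.07 rad and linear speed of keeper below 0.01 m/s); the robot touches nothing.
It fails at once if a bystander (striker, coin, puck, corner cap, tin or brush) is moved by more than 30 mm (distance of any of striker, coin_a, coin_b, coin_puck, corner_cap, tin, brush from where it was at the start of the episode above 0.03 m).
It also fails if it takes over 72 s, if anything falls off the work surface, if the arm or the gripper's body presses on something with over 40 N, if the wrist force passes 120 N, or if a joint passes its speed limit or range.

## Working session

There is one attempt and no reset: what is moved stays moved. The work goes in short steps, Python scripts to look and compute and a shell command to move; the robot and the scene stay as the last step left them, time stands still between calls to the robot, and variables do not carry over. Pictures are saved under pics/ and viewed, at most 10 in all, crops included, and the job is handed in when it is done.

```bash
mkdir -p pics; ls; cat > h.py <<'E'
import numpy as np, cv2
from cell import monitor, read_camera, camera_model, order
def snap(n,f):
    im=read_camera(n); cv2.imwrite('pics/'+f,im[:,:,::-1]); return im
def ray(n,px,z):
    c=camera_model(n);R=np.array(c['R']);t=np.array(c['t'])
    o=-R.T@t; d=R.T@np.array([(px[0]-c['cx'])/c['fx'],(px[1]-c['cy'])/c['fy'],1])
    return o+d*(z-o[2])/d[2]
def proj(n,X):
    c=camera_model(n);p=np.array(c['R'])@np.array(X,float)+np.array(c['t'])
    return np.array([c['fx']*p[0]/p[2]+c['cx'],c['fy']*p[1]/p[2]+c['cy']])
def cen(n):
    c=camera_model(n);return -np.array(c['R']).T@np.array(c['t'])
E
python3 - <<'E'
from h import *
snap('top','top1.png');snap('side','side1.png')
print(cen('top'),cen('side'));print(monitor.get_state())
E
```

```text
pics
[ 298.04613281  -15.99859559 1366.29931425] [ 354.4610751 -790.7436407 1035.4336534]
{'clock': 0.1, 'joint_positions': array([ 7.16772908e+01,  5.00665648e+00,  1.00390348e+01,  9.50995770e+01,
       -1.71658791e-03,  9.00012277e+01]), 'joint_velocities': array([-0.14040244, -0.08026833,  0.08989756,  0.06553003,  0.06077722,
       -0.02946366]), 'effort': array([-3.93370410e-04, -5.21560943e+01,  4.65653980e+01,  1.59832049e-02,
        4.61375441e-05, -5.20693419e-06]), 'position': array([172.84576629, 521.91612382, 230.66673133]), 'tool_rot': array([-1.79932801e+02,  1.71802662e-03,  1.61676065e+02]), 'contact_force': array([-0.05933212,  0.4007596 , -0.11839415]), 'ft_torque': array([ 0.05172794, -0.00266442, -0.02989543]), 'grasp_force': 0.0, 'opening': 85.35767570099561}
```

View pics/top1.png

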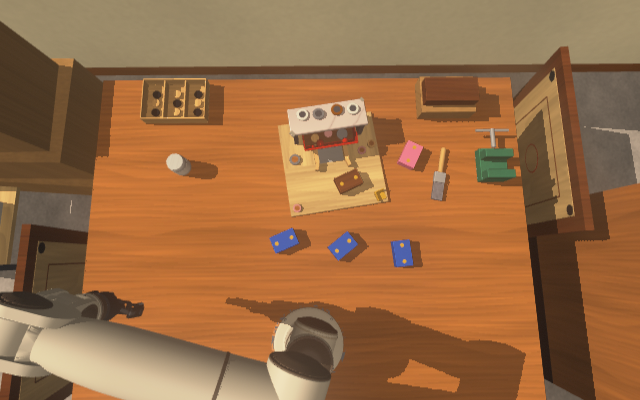

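View pics/side1.png

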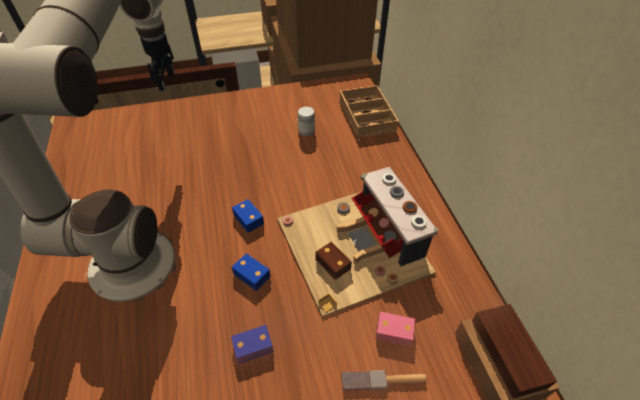

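The top view shows the bench around (335,160), tipped slightly in yaw. These could be taken for the keeper (top-view pixels):
- dark brown block with two studs on the apron, (348,181)
- blue blocks at (285,241), (343,246) and (403,253)
- pink block at (411,154)
- dark-lidded box at (448,92)

By the description I choose (348,181), which is (333,260) in the side view. I'll check it in a crop.

```bash
python3 - <<'E'
from h import *
a=cv2.imread('pics/top1.png')[90:220,270:400]; b=cv2.imread('pics/side1.png')[165:320,275:440]
a=cv2.resize(a,(400,400),interpolation=cv2.INTER_CUBIC); b=cv2.resize(b,(400,376),interpolation=cv2.INTER_CUBIC)
b=cv2.copyMakeBorder(b,0,24,0,0,cv2.BORDER_CONSTANT)
cv2.imwrite('pics/c1.png',np.hstack([a,b]))
print(ray('top',(279,126),10),ray('top',(292,214),10),ray('top',(388,200),10))
E
```

```text
[779.40477753 102.73783434  10.        ] [443.9908393   53.02231858  10.        ] [ 492.44788305 -298.3886292    10.        ]
```

View pics/c1.png

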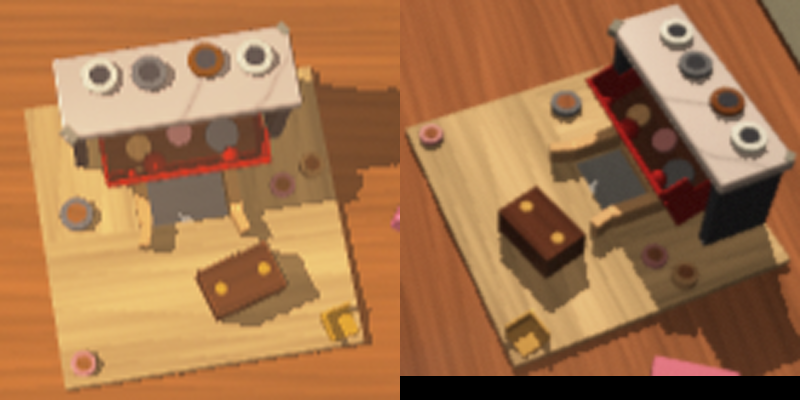

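The crop confirms the keeper: a dark block with two brass studs, at crop (243,281) in the top view and (540,230) in the side view, and it is the only one on the apron. Next I measure the bench, shelf and keeper from both views.

```bash
cat >> h.py <<'E'
def subpix(f,box,up=8):
    u0,v0,u1,v1=box; return cv2.resize(f[v0:v1,u0:u1],None,fx=up,fy=up,interpolation=cv2.INTER_CUBIC)
def rects(n,im,box,cond,z,minA=300,up=8):
    """largest blob under a HSV condition -> minAreaRect of its ray-cast points on plane z"""
    s=subpix(im,box,up); h=cv2.cvtColor(s,cv2.COLOR_RGB2HSV).astype(int)
    m=cond(h[...,0],h[...,1],h[...,2]).astype(np.uint8)
    m=cv2.morphologyEx(m,cv2.MORPH_OPEN,np.ones((5,5))); m=cv2.morphologyEx(m,cv2.MORPH_CLOSE,np.ones((up*3,up*3)))
    c=max(cv2.findContours(m,cv2.RETR_EXTERNAL,cv2.CHAIN_APPROX_NONE)[0],key=cv2.contourArea)[:,0]
    p=np.array([ray(n,((u+.5)/up-.5+box[0],(v+.5)/up-.5+box[1]),z)[:2] for u,v in c],np.float32)
    return p,cv2.minAreaRect(p)
E
python3 - <<'E'
from h import *
T=cv2.imread('pics/top1.png')[:,:,::-1].copy();S=cv2.imread('pics/side1.png')[:,:,::-1].copy()
for n,im,pts in (('T',T,[(320,205),(348,176),(348,183),(330,156),(310,122),(305,140),(335,145),(365,190)]),('S',S,[(330,250),(340,262),(365,240),(330,218),(395,180),(380,225)])):
    h=cv2.cvtColor(im,cv2.COLOR_RGB2HSV)
    print(n,[(p,h[p[1],p[0]].tolist()) for p in pts])
# plywood
ply=lambda h,s,v:(h>=14)&(h<=30)&(s>70)&(v>120)
for n,im,box in (('top',T,(265,85,400,225)),('side',S,(270,160,445,325))):
    p,r=rects(n,im,box,ply,10); print('ply',n,r, len(p))
    print(cv2.boxPoints(r).round(0).tolist())
dark=lambda h,s,v:(v<125)&(s>90)&((h<14)|(h>170))
p,r=rects('top',T,(325,160,372,205),dark,50); print('keep top',r)
wh=lambda h,s,v:(v>150)&(s<70)
p,r=rects('top',T,(280,90,375,135),wh,143); print('shelf top',r,cv2.boxPoints(r).round(0).tolist())
p,r=rects('side',S,(355,160,440,240),wh,143); print('shelf side',r)
st=lambda h,s,v:(h>=14)&(h<=28)&(s>120)&(v>140)
for n,im,box in (('top',T,(337,171,361,192)),('side',S,(320,245,350,272))):
    s=subpix(im,box);h=cv2.cvtColor(s,cv2.COLOR_RGB2HSV).astype(int);m=st(h[...,0],h[...,1],h[...,2]).astype(np.uint8)
    k,_,a,c=cv2.connectedComponentsWithStats(m)
    for i in range(1,k):
        if a[i,4]>150: print('stud',n,a[i,4],ray(n,((c[i][0]+.5)/8-.5+box[0],(c[i][1]+.5)/8-.5+box[1]),50).round(1))
E
```

```text
T [((320, 205), [17, 133, 219]), ((348, 176), [11, 162, 137]), ((348, 183), [11, 166, 141]), ((330, 156), [14, 64, 120]), ((310, 122), [16, 63, 229]), ((305, 140), [12, 147, 104]), ((335, 145), [4, 206, 204]), ((365, 190), [17, 136, 213])]
S [((330, 250), [11, 177, 111]), ((340, 262), [18, 166, 219]), ((365, 240), [21, 34, 76]), ((330, 218), [17, 124, 189]), ((395, 180), [18, 53, 164]), ((380, 225), [4, 113, 99])]Traceback (most recent call last):
  File "<stdin>", line 9, in <module>
  File "h.py", line 22, in rects
    p=np.array([ray(n,((u+.5)/up-.5+box[0],(v+.5)/up-.5+box[1]),z)[:2] for u,v in c],np.float32)
                ~~~^^^^^^^^^^^^^^^^^^^^^^^^^^^^^^^^^^^^^^^^^^^^^^^
  File "h.py", line 6, in ray
    c=camera_model(n);R=np.array(c['R']);t=np.array(c['t'])
ValueError: time passes only in moves, steps and waits
```

```bash
sed -i '2a import functools\ncamera_model=functools.lru_cache(camera_model)' h.py
cat > m.py <<'E'
from h import *
T=cv2.imread('pics/top1.png')[:,:,::-1].copy();S=cv2.imread('pics/side1.png')[:,:,::-1].copy()
ply=lambda h,s,v:(h>=15)&(h<=30)&(s>70)&(v>120)
for n,im,box in (('top',T,(265,85,400,225)),('side',S,(270,160,445,325))):
    p,r=rects(n,im,box,ply,10); print('ply',n,r, len(p))
    print(cv2.boxPoints(r).round(0).tolist())
dark=lambda h,s,v:(v<165)&(s>120)&((h<14)|(h>170))
p,r=rects('top',T,(328,164,368,200),dark,50); print('keep top',r)
wh=lambda h,s,v:(v>150)&(s<70)
p,r=rects('top',T,(280,90,375,135),wh,143); print('shelf top',r,cv2.boxPoints(r).round(0).tolist())
p,r=rects('side',S,(355,160,440,240),wh,143); print('shelf side',r)
st=lambda h,s,v:(h>=14)&(h<=28)&(s>120)&(v>150)
for n,im,box in (('top',T,(338,174,360,189)),('side',S,(322,249,346,268))):
    s=subpix(im,box);h=cv2.cvtColor(s,cv2.COLOR_RGB2HSV).astype(int);m=st(h[...,0],h[...,1],h[...,2]).astype(np.uint8)
    k,_,a,c=cv2.connectedComponentsWithStats(m)
    for i in range(1,k):
        if a[i,4]>150: print('stud',n,a[i,4],ray(n,((c[i][0]+.5)/8-.5+box[0],(c[i][1]+.5)/8-.5+box[1]),50).round(1))
E
python3 m.py
```

```text
ply top ((635.4862670898438, -94.86358642578125), (353.3711242675781, 362.8087463378906), 8.545441627502441) 3572
[[434.0, 58.0], [488.0, -301.0], [837.0, -248.0], [783.0, 111.0]]
ply side ((597.3125, -98.20649719238281), (275.1868896484375, 362.68841552734375), 8.55721664428711) 3851
[[434.0, 61.0], [488.0, -298.0], [760.0, -257.0], [706.0, 102.0]]
keep top ((557.5573120117188, -150.13116455078125), (63.83921813964844, 93.97203826904297), 25.16499137878418)
shelf top ((763.6580200195312, -74.18037414550781), (95.45744323730469, 266.7901306152344), 8.078352928161621) [[698.0, 51.0], [735.0, -213.0], [830.0, -200.0], [792.0, 65.0]]
shelf side ((766.00390625, -75.04408264160156), (95.40997314453125, 269.63409423828125), 8.177053451538086)
stud top 635 [ 580.5 -119.9   50. ]
stud top 1177 [ 572.  -176.4   50. ]
stud top 1133 [ 548.6 -125.7   50. ]
stud side 955 [ 547.7 -123.6   50. ]
stud side 1545 [ 592.1 -137.7   50. ]
stud side 1256 [ 571.3 -173.2   50. ]
```

```bash
cat >> h.py <<'E'
from scipy.spatial.transform import Rotation as Ro
YAW=8.35; PK=np.array([669.,-89.3]); B=Ro.from_euler('z',YAW,degrees=True)
def b2w(b): return B.apply([b[0],b[1],0])+[PK[0],PK[1],b[2]]
def w2b(w): return B.inv().apply(np.array(w)-[PK[0],PK[1],0])
def plan(b,psi=YAW,a=0):
    """bench-frame TCP target (z above table), tool yaw psi, forward lean a -> row values"""
    s=monitor.get_state(); R0=Ro.from_euler('xyz',s['tool_rot'],degrees=True)
    R1=Ro.from_euler('xyz',[180,0,psi],degrees=True)*Ro.from_euler('y',a,degrees=True)
    d=R0.inv().apply(b2w(b)-s['position'])
    print('xyz m',(d/1000).round(4),'turn',(R0.inv()*R1).as_rotvec(degrees=True).round(1),'now b',w2b(s['position']).round(1),'F',s['contact_force'].round(1),'op',round(s['opening'],1),'t',round(s['clock'],2))
E
python3 - <<'E'
from h import *
plan([-90,0,200],YAW,0);plan([-70,0,150],YAW,25)
E
```

```text
xyz m [-0.5827 -0.4646  0.0312] turn [-0.000e+00  1.000e-01  1.533e+02] now b [-402.1  676.8  230.7] F [-0.1  0.4 -0.1] op 85.4 t 0.1
xyz m [-0.6006 -0.4556  0.0812] turn [-33.3   8.  150.1] now b [-402.1  676.8  230.7] F [-0.1  0.4 -0.1] op 85.4 t 0.1
```

```bash
python3 -m crank '[{"turn":[0,0,7],"xyz":[-0.03,-0.024,0.002],"hand":0},{"turn":[0,0,14],"xyz":[-0.06,-0.048,0.004],"hand":0},{"turn":[0,0,21],"xyz":[-0.09,-0.072,0.006],"hand":0},{"turn":[0,0,28],"xyz":[-0.12,-0.096,0.008],"hand":0},{"turn":[0,0,35],"xyz":[-0.15,-0.12,0.01],"hand":0},{"turn":[0,0,42],"xyz":[-0.18,-0.144,0.011],"hand":0},{"turn":[0,0,49],"xyz":[-0.21,-0.168,0.011],"hand":0},{"turn":[0,0,56],"xyz":[-0.24,-0.192,0.011],"hand":0}]' 40; python3 -c "
from h import *
plan([-90,0,200],YAW,0)"
```

```text
clock: 0.77
position: [340.7, 262.6, 220.0]
tool_rot: [-180.0, 0.0, 105.4]
contact_force: [0.3, 0.3, -0.1]
opening: 0.4
grasp_force: 0.0
xyz m [-0.4153  0.134   0.02  ] turn [-0.  0. 97.] now b [-273.7  395.9  220. ] F [ 0.3  0.3 -0.1] op 0.4 t 0.77
```

```bash
python3 -m crank '[{"turn":[0,0,7],"xyz":[-0.03,0.01,0.002],"hand":0},{"turn":[0,0,14],"xyz":[-0.06,0.02,0.004],"hand":0},{"turn":[0,0,21],"xyz":[-0.09,0.03,0.006],"hand":0},{"turn":[0,0,28],"xyz":[-0.12,0.04,0.008],"hand":0},{"turn":[0,0,35],"xyz":[-0.15,0.05,0.01],"hand":0},{"turn":[0,0,42],"xyz":[-0.18,0.06,0.011],"hand":0},{"turn":[0,0,49],"xyz":[-0.21,0.07,0.011],"hand":0},{"turn":[0,0,56],"xyz":[-0.24,0.08,0.011],"hand":0}]' 40; python3 -c "
from h import *
plan([-80,0,160],YAW,25)"
```

```text
clock: 1.43
position: [482.7, 53.4, 208.9]
tool_rot: [-180.0, 0.0, 49.3]
contact_force: [0.4, 1.3, -0.3]
opening: 0.1
grasp_force: 0.0
xyz m [-0.0471  0.1818  0.0489] turn [-8.9 23.9 40.3] now b [-163.6  168.2  208.9] F [ 0.4  1.3 -0.3] op 0.1 t 1.43
```

```bash
python3 -m crank '[{"turn":[-1.2,3.4,5.7],"xyz":[-0.007,0.026,0.006],"hand":0},{"turn":[-2.5,6.8,11.5],"xyz":[-0.014,0.052,0.012],"hand":0},{"turn":[-3.8,10.2,17.2],"xyz":[-0.02,0.078,0.02],"hand":0},{"turn":[-5.1,13.6,23],"xyz":[-0.027,0.104,0.03],"hand":0},{"turn":[-6.4,17,28.8],"xyz":[-0.034,0.13,0.035],"hand":0},{"turn":[-7.7,20.4,34.5],"xyz":[-0.04,0.156,0.042],"hand":0},{"turn":[-8.9,23.9,40.3],"xyz":[-0.047,0.182,0.049],"hand":0},{"turn":[-8.9,23.9,40.3],"xyz":[-0.047,0.182,0.049],"hand":0}]'; python3 -c "
from h import *
plan([-75,0,82],YAW,25)
plan([-35,0,82],YAW,25)"
```

```text
clock: 2.1
position: [590.1, -101.4, 157.4]
tool_rot: [-179.8, -25.0, 8.2]
contact_force: [-0.7, -0.2, -1.3]
opening: 0.1
grasp_force: 0.0
xyz m [-0.0275 -0.0003  0.0704] turn [-0.1  0.  -0.2] now b [-79.8  -0.5 157.4] F [-0.7 -0.2 -1.3] op 0.1 t 2.1
xyz m [ 0.0088 -0.0004  0.0873] turn [-0.1  0.  -0.2] now b [-79.8  -0.5 157.4] F [-0.7 -0.2 -1.3] op 0.1 t 2.1
```

```bash
python3 -m crank '[{"turn":[0,0,0],"xyz":[-0.007,0,0.018],"hand":0},{"turn":[0,0,0],"xyz":[-0.014,0,0.036],"hand":0},{"turn":[0,0,0],"xyz":[-0.021,0,0.054],"hand":0},{"turn":[0,0,0],"xyz":[-0.027,0,0.07],"hand":0},{"turn":[0,0,0],"xyz":[-0.018,0,0.0745],"hand":0},{"turn":[0,0,0],"xyz":[-0.009,0,0.079],"hand":0},{"turn":[0,0,0],"xyz":[0,0,0.083],"hand":0},{"turn":[0,0,0],"xyz":[0.009,0,0.087],"hand":0}]'; python3 -c "
from h import *
plan([5,0,82],YAW,25)
plan([25,0,82],YAW,25)"
```

```text
clock: 2.77
position: [637.0, -91.6, 87.0]
tool_rot: [180.0, -25.1, 8.8]
contact_force: [0.2, -0.2, 0.7]
opening: 0.1
grasp_force: 0.0
xyz m [0.0313 0.0027 0.0202] turn [-0.2 -0.1  0.4] now b [-32.    2.4  87. ] F [ 0.2 -0.2  0.7] op 0.1 t 2.77
xyz m [0.0495 0.0028 0.0287] turn [-0.2 -0.1  0.4] now b [-32.    2.4  87. ] F [ 0.2 -0.2  0.7] op 0.1 t 2.77
```

```bash
python3 -m crank '[{"turn":[0,0,0],"xyz":[0.005,0,0.002],"hand":0},{"turn":[0,0,0],"xyz":[0.01,0,0.004],"hand":0},{"turn":[0,0,0],"xyz":[0.015,0,0.006],"hand":0},{"turn":[0,0,0],"xyz":[0.02,0,0.009],"hand":0},{"turn":[0,0,0],"xyz":[0.025,0,0.0115],"hand":0},{"turn":[0,0,0],"xyz":[0.03,0,0.014],"hand":0},{"turn":[0,0,0],"xyz":[0.035,0,0.016],"hand":0},{"turn":[0,0,0],"xyz":[0.04,0,0.0185],"hand":0}]'; python3 -c "
from h import *
plan([25,0,82],YAW,25)
snap('side','side2.png')"
```

```text
clock: 3.43
position: [678.2, -85.2, 84.8]
tool_rot: [-180.0, -24.9, 8.7]
contact_force: [-6.9, -0.3, 2.0]
opening: 0.1
grasp_force: 2.5
xyz m [0.0127 0.0028 0.009 ] turn [-0.2  0.1  0.3] now b [ 9.7  2.7 84.8] F [-6.9 -0.3  2. ] op 0.1 t 3.43
```

```bash
python3 -m crank '[{"turn":[0,0,0],"xyz":[0.002,0,0.001],"hand":0},{"turn":[0,0,0],"xyz":[0.004,0,0.002],"hand":0},{"turn":[0,0,0],"xyz":[0.006,0,0.003],"hand":0},{"turn":[0,0,0],"xyz":[0.008,0,0.004],"hand":0},{"turn":[0,0,0],"xyz":[0.010,0,0.005],"hand":0},{"turn":[0,0,0],"xyz":[0.011,0,0.005],"hand":0},{"turn":[0,0,0],"xyz":[0.012,0,0.0055],"hand":0},{"turn":[0,0,0],"xyz":[0.012,0,0.0055],"hand":0}]'; python3 -c "
from h import *
plan([25,0,82],YAW,25)
snap('side','side3.png')"
```

```text
clock: 4.15
position: [691.6, -83.2, 85.5]
tool_rot: [-180.0, -25.0, 8.7]
contact_force: [-3.5, -0.7, 0.7]
opening: 0.1
grasp_force: 1.7
xyz m [0.0001 0.0028 0.0039] turn [-0.2  0.   0.3] now b [23.2  2.7 85.5] F [-3.5 -0.7  0.7] op 0.1 t 4.15
```

Not yet at a hard stop, so I push on in 1 mm steps.

```bash
python3 -m crank '[{"turn":[0,0,0],"xyz":[0.001,0,0.0005],"hand":0},{"turn":[0,0,0],"xyz":[0.002,0,0.001],"hand":0},{"turn":[0,0,0],"xyz":[0.003,0,0.0015],"hand":0},{"turn":[0,0,0],"xyz":[0.0035,0,0.0015],"hand":0},{"turn":[0,0,0],"xyz":[0.004,0,0.002],"hand":0},{"turn":[0,0,0],"xyz":[0.004,0,0.002],"hand":0},{"turn":[0,0,0],"xyz":[0.004,0,0.002],"hand":0},{"turn":[0,0,0],"xyz":[0.004,0,0.002],"hand":0}]'; python3 -c "
from h import *
plan([25,0,82],YAW,25)"
```

```text
clock: 4.87
position: [696.1, -82.4, 85.3]
tool_rot: [-180.0, -25.0, 8.7]
contact_force: [-2.8, -1.6, 0.6]
opening: 0.1
grasp_force: 0.9
xyz m [-0.004   0.0029  0.0018] turn [-0.2  0.   0.3] now b [27.9  2.9 85.3] F [-2.8 -1.6  0.6] op 0.1 t 4.87
```

```bash
python3 -m crank '[{"turn":[0,0,0],"xyz":[0.001,0,0.0005],"hand":0},{"turn":[0,0,0],"xyz":[0.002,0,0.001],"hand":0},{"turn":[0,0,0],"xyz":[0.002,0,0.001],"hand":0},{"turn":[0,0,0],"xyz":[0.003,0,0.0015],"hand":0},{"turn":[0,0,0],"xyz":[0.003,0,0.0015],"hand":0},{"turn":[0,0,0],"xyz":[0.004,0,0.002],"hand":0},{"turn":[0,0,0],"xyz":[0.004,0,0.002],"hand":0},{"turn":[0,0,0],"xyz":[0.004,0,0.002],"hand":0}]'; python3 -c "
from h import *
plan([25,0,82],YAW,25)
im=snap('side','side4.png')
cv2.imwrite('pics/c4.png',subpix(im,(300,160,450,280),5)[:,:,::-1])"
```

```text
clock: 5.53
position: [698.6, -82.1, 85.2]
tool_rot: [-179.9, -24.8, 8.7]
contact_force: [-22.5, -2.9, 12.5]
opening: 0.2
grasp_force: 11.2
xyz m [-0.0062  0.0028  0.0006] turn [-0.2  0.2  0.3] now b [30.4  2.8 85.2] F [-22.5  -2.9  12.5] op 0.2 t 5.53
```

View pics/c4.png

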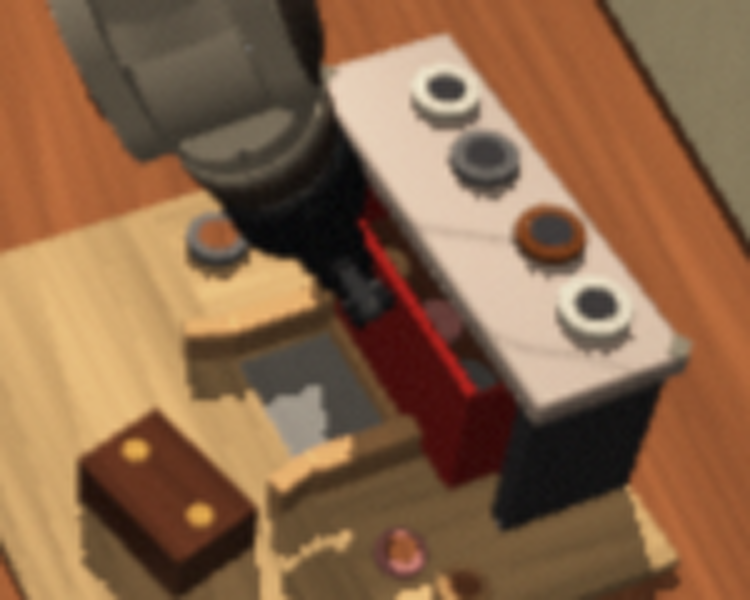

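The bin face now stands upright with its rim from crop (365,222) to (470,390), and the force jumped to 25 N, so it is against its stop. I check the rim numerically and plan the retreat.

```bash
python3 - <<'E'
from h import *
for p in [(372.5,204),(383.5,221),(394,237.5)]: print(w2b(ray('side',p,113)).round(1))
print(w2b([559.5,-149.7,50]))
plan([-20,0,100],YAW,25); plan([-20,0,180],YAW,25)
E
```

```text
[ 43.   41.4 113. ]
[ 42.4 -26.9 113. ]
[ 41.4 -88.7 113. ]
[-117.11050651  -43.85817217   50.        ]
xyz m [-0.0395  0.0025 -0.0346] turn [-0.2  0.2  0.3] now b [30.4  2.8 85.2] F [-22.5  -2.7  14.1] op -0.2 t 5.58
xyz m [-0.006   0.0025 -0.1072] turn [-0.2  0.2  0.3] now b [30.4  2.8 85.2] F [-22.5  -2.7  14.1] op -0.2 t 5.58
```

```bash
python3 -m crank '[{"turn":[0,0,0],"xyz":[-0.018,0,-0.008],"hand":0},{"turn":[0,0,0],"xyz":[-0.036,0,-0.017],"hand":0},{"turn":[0,0,0],"xyz":[-0.054,0,-0.04],"hand":0.3},{"turn":[0,0,0],"xyz":[-0.054,0,-0.07],"hand":1},{"turn":[0,0,0],"xyz":[-0.054,0,-0.1],"hand":1},{"turn":[0,0,-7],"xyz":[-0.064,0,-0.11],"hand":1},{"turn":[0,0,-7],"xyz":[-0.074,0,-0.12],"hand":1},{"turn":[0,0,-7],"xyz":[-0.074,0,-0.12],"hand":1}]'; python3 -c "
from h import *
plan([-117.1,-43.9,140],-64.9)
plan([-117.1,-43.9,140],115.1)
print(monitor.get_state()['joint_positions'])"
```

```text
clock: 6.25
position: [583.6, -99.9, 164.7]
tool_rot: [176.7, -24.9, 16.5]
contact_force: [0.8, -0.7, -0.5]
opening: 72.5
grasp_force: 0.0
xyz m [-0.0441  0.0405  0.0091] turn [-15.  -22.8  79.2] now b [-86.1   1.9 164.7] F [ 0.8 -0.7 -0.5] op 72.5 t 6.25
xyz m [-0.0441  0.0405  0.0091] turn [ 23.8 -15.6 -97.6] now b [-86.1   1.9 164.7] F [ 0.8 -0.7 -0.5] op 72.5 t 6.25
[-14.28282508 -13.5354598  -18.9671212   61.21774407   9.51859027
 151.9614131 ]
```

```bash
python3 -m crank '[{"turn":[1.6,-1,-6.6],"xyz":[-0.003,0.003,0.001],"hand":1},{"turn":[3.2,-2,-13.2],"xyz":[-0.006,0.006,0.001],"hand":1},{"turn":[4.8,-3.1,-19.8],"xyz":[-0.009,0.008,0.002],"hand":1},{"turn":[6.4,-4.2,-26.4],"xyz":[-0.012,0.011,0.002],"hand":1},{"turn":[8,-5.2,-33],"xyz":[-0.015,0.014,0.003],"hand":1},{"turn":[9.6,-6.3,-39.6],"xyz":[-0.018,0.017,0.003],"hand":1},{"turn":[11.2,-7.4,-46.2],"xyz":[-0.021,0.02,0.004],"hand":1},{"turn":[12.8,-8.4,-52.8],"xyz":[-0.024,0.023,0.005],"hand":1}]'; python3 -c "
from h import *
plan([-117.1,-43.9,140],115.1)"
```

```text
clock: 6.92
position: [571.9, -127.9, 148.4]
tool_rot: [172.8, -10.4, 71.0]
contact_force: [-0.2, -0.3, 0.1]
opening: 85.9
grasp_force: 0.0
xyz m [-0.0258 -0.005   0.0032] turn [ 10.8  -7.2 -44.5] now b [-101.7  -24.   148.4] F [-0.2 -0.3  0.1] op 85.9 t 6.92
```

```bash
python3 -m crank '[{"turn":[1.6,-1,-6.5],"xyz":[-0.004,-0.001,0.001],"hand":1},{"turn":[3.2,-2.1,-13],"xyz":[-0.008,-0.002,0.001],"hand":1},{"turn":[4.8,-3.2,-19.6],"xyz":[-0.011,-0.003,0.002],"hand":1},{"turn":[6.4,-4.3,-26.2],"xyz":[-0.015,-0.003,0.002],"hand":1},{"turn":[8,-5.4,-33],"xyz":[-0.019,-0.004,0.003],"hand":1},{"turn":[9.5,-6.4,-39.2],"xyz":[-0.023,-0.005,0.003],"hand":1},{"turn":[10.8,-7.2,-44.5],"xyz":[-0.026,-0.005,0.003],"hand":1},{"turn":[10.8,-7.2,-44.5],"xyz":[-0.026,-0.005,0.003],"hand":1}]'; python3 -c "
from h import *
plan([-117.1,-43.9,21],115.1)"
```

```text
clock: 7.58
position: [559.4, -149.4, 139.7]
tool_rot: [-180.0, 0.0, 115.0]
contact_force: [0.6, -0.8, -1.0]
opening: 85.1
grasp_force: 0.0
xyz m [-0.0003 -0.      0.1187] turn [-0.   0.  -0.1] now b [-117.1  -43.5  139.7] F [ 0.6 -0.8 -1. ] op 85.1 t 7.58
```

```bash
python3 -m crank '[{"turn":[0,0,0],"xyz":[0,0,0.03],"hand":1},{"turn":[0,0,0],"xyz":[0,0,0.06],"hand":1},{"turn":[0,0,0],"xyz":[0,0,0.085],"hand":1},{"turn":[0,0,0],"xyz":[0,0,0.1],"hand":1},{"turn":[0,0,0],"xyz":[0,0,0.11],"hand":1},{"turn":[0,0,0],"xyz":[0,0,0.118],"hand":1},{"turn":[0,0,0],"xyz":[0,0,0.118],"hand":1},{"turn":[0,0,0],"xyz":[0,0,0.118],"hand":0.65}]' 25 && python3 -m crank '[{"turn":[0,0,0],"xyz":[0,0,0],"hand":0.5},{"turn":[0,0,0],"xyz":[0,0,0],"hand":0.5},{"turn":[0,0,0],"xyz":[0,0,0],"hand":0.4},{"turn":[0,0,0],"xyz":[0,0,0],"hand":0.4},{"turn":[0,0,0],"xyz":[0,0,0],"hand":0.3},{"turn":[0,0,0],"xyz":[0,0,0],"hand":0.3},{"turn":[0,0,0],"xyz":[0,0,0],"hand":0.3},{"turn":[0,0,0],"xyz":[0,0,0],"hand":0.3}]' 25; python3 -c "
from h import *
plan([-80,0,60],98.35)"
```

```text
clock: 8.25
position: [559.2, -149.7, 23.5]
tool_rot: [179.9, 0.0, 114.7]
contact_force: [-0.2, -1.5, 0.3]
opening: 75.3
grasp_force: 0.0
clock: 8.92
position: [559.7, -149.9, 24.5]
tool_rot: [179.8, 0.1, 114.8]
contact_force: [1.1, 0.6, 6.1]
opening: 59.3
grasp_force: 28.6
xyz m [ 0.0318  0.048  -0.0354] turn [ 0.2  0.1 16.4] now b [-116.9  -44.1   24.5] F [1.1 0.6 6.1] op 59.3 t 8.92
```

```bash
python3 -m crank '[{"turn":[0,0,0],"xyz":[0,0,-0.018],"hand":0.3},{"turn":[0,0,0],"xyz":[0,0,-0.036],"hand":0.3},{"turn":[0,0,4],"xyz":[0.008,0.012,-0.036],"hand":0.3},{"turn":[0,0,8],"xyz":[0.016,0.024,-0.036],"hand":0.3},{"turn":[0,0,12],"xyz":[0.024,0.036,-0.036],"hand":0.3},{"turn":[0,0,16.4],"xyz":[0.032,0.048,-0.036],"hand":0.3},{"turn":[0,0,16.4],"xyz":[0.032,0.048,-0.036],"hand":0.3},{"turn":[0,0,16.4],"xyz":[0.032,0.048,-0.036],"hand":0.3}]'; python3 -c "
from h import *
plan([-78,0,24.5],98.35)
im=snap('side','side5.png');snap('top','top5.png')
cv2.imwrite('pics/c5.png',subpix(im,(290,160,440,280),5)[:,:,::-1])"
```

```text
clock: 9.58
position: [589.0, -100.1, 58.9]
tool_rot: [179.9, 0.0, 98.5]
contact_force: [0.6, -0.2, -1.2]
opening: 59.4
grasp_force: 27.8
xyz m [-0.0009  0.0027  0.0344] turn [0.1 0.  0.2] now b [-80.8   0.9  58.9] F [ 0.6 -0.2 -1.2] op 59.4 t 9.58
```

View pics/c5.png

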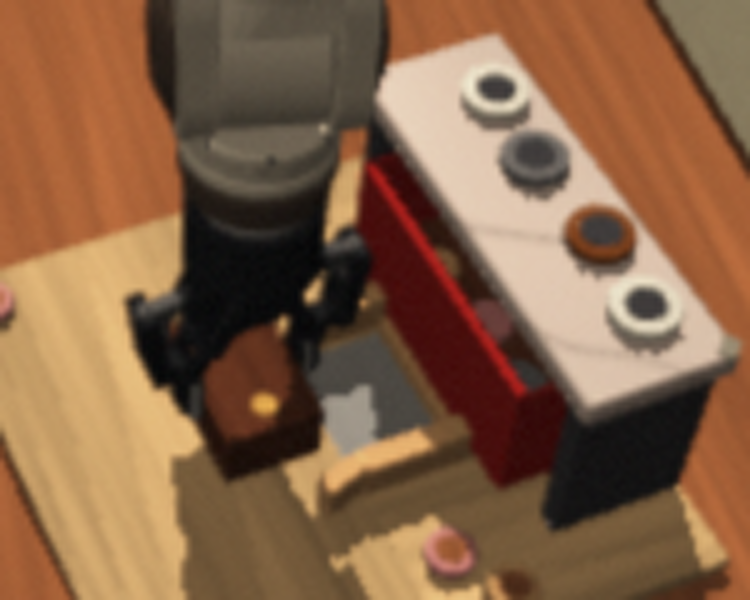

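The keeper is held square over the apron at crop (262,400), the pocket is clear at (370,370), and the bin stays shut. Next I lower and release it.

```bash
python3 -m crank '[{"turn":[0,0,0],"xyz":[-0.001,0.002,0.01],"hand":0.3},{"turn":[0,0,0],"xyz":[-0.001,0.003,0.02],"hand":0.3},{"turn":[0,0,0],"xyz":[-0.001,0.003,0.028],"hand":0.3},{"turn":[0,0,0],"xyz":[-0.001,0.003,0.032],"hand":0.3},{"turn":[0,0,0],"xyz":[-0.001,0.003,0.034],"hand":0.3},{"turn":[0,0,0],"xyz":[-0.001,0.003,0.035],"hand":0.3},{"turn":[0,0,0],"xyz":[-0.001,0.003,0.035],"hand":0.3},{"turn":[0,0,0],"xyz":[-0.001,0.003,0.035],"hand":0.3}]' && python3 -m crank '[{"turn":[0,0,0],"xyz":[0,0,0],"hand":0.95},{"turn":[0,0,0],"xyz":[0,0,0],"hand":0.95},{"turn":[0,0,0],"xyz":[0,0,0],"hand":0.95},{"turn":[0,0,0],"xyz":[0,0,0],"hand":0.95},{"turn":[0,0,0],"xyz":[0,0,-0.02],"hand":0.95},{"turn":[0,0,0],"xyz":[0,0,-0.05],"hand":0.95},{"turn":[0,0,0],"xyz":[0,0,-0.08],"hand":0.95},{"turn":[0,0,0],"xyz":[0,0,-0.11],"hand":0.95}]'; python3 -c "
from h import *
plan([-150,0,130],YAW)"
```

```text
clock: 10.35
position: [591.7, -101.3, 24.4]
tool_rot: [180.0, 0.0, 98.4]
contact_force: [-3.8, 0.2, 5.3]
opening: 59.6
grasp_force: 28.6
clock: 11.02
position: [591.6, -101.0, 135.0]
tool_rot: [180.0, -0.0, 98.4]
contact_force: [0.6, 0.1, 0.2]
opening: 81.0
grasp_force: 0.0
xyz m [ 0.0004 -0.0718  0.005 ] turn [ 0. -0. 90.] now b [-78.2  -0.4 135. ] F [0.6 0.1 0.2] op 81.0 t 11.02
```

```bash
python3 -m crank '[{"turn":[0,0,6.5],"xyz":[0,-0.01,0],"hand":0.45},{"turn":[0,0,13],"xyz":[0,-0.02,0],"hand":0.45},{"turn":[0,0,19.5],"xyz":[0,-0.03,0],"hand":0.45},{"turn":[0,0,26],"xyz":[0,-0.04,0],"hand":0.45},{"turn":[0,0,32.5],"xyz":[0,-0.05,0],"hand":0.45},{"turn":[0,0,39],"xyz":[0,-0.06,0],"hand":0.45},{"turn":[0,0,45.5],"xyz":[0,-0.07,0],"hand":0.45},{"turn":[0,0,52],"xyz":[0,-0.08,0],"hand":0.45}]'; python3 -c "
from h import *
plan([-160,0,130],YAW)"
```

```text
clock: 11.68
position: [512.3, -112.8, 133.9]
tool_rot: [180.0, -0.1, 46.0]
contact_force: [0.6, -0.0, 0.6]
opening: 38.7
grasp_force: 0.0
xyz m [-0.001  -0.0013  0.0039] turn [ 0.  -0.1 37.7] now b [-158.4   -0.5  133.9] F [ 0.6 -0.   0.6] op 38.7 t 11.68
```

```bash
python3 -m crank '[{"turn":[0,0,6],"xyz":[0,-0.001,0.01],"hand":0.45},{"turn":[0,0,12],"xyz":[0,-0.001,0.02],"hand":0.45},{"turn":[0,0,18],"xyz":[0,-0.001,0.03],"hand":0.45},{"turn":[0,0,24],"xyz":[0,-0.001,0.03],"hand":0.45},{"turn":[0,0,30],"xyz":[0,-0.001,0.03],"hand":0.45},{"turn":[0,0,36],"xyz":[0,-0.001,0.03],"hand":0.45},{"turn":[0,0,37.7],"xyz":[0,-0.001,0.03],"hand":0.45},{"turn":[0,0,37.7],"xyz":[0,-0.001,0.03],"hand":0.45}]'; python3 - <<'E'
from h import *
T=snap('top','top6.png');S=snap('side','side6.png')
st=lambda h,s,v:(h>=14)&(h<=28)&(s>120)&(v>150)
dark=lambda h,s,v:(v<165)&(s>120)&((h<14)|(h>170))
for n,im in (('top',T),('side',S)):
    q=proj(n,b2w([-78,0,50])).astype(int);box=(q[0]-13,q[1]-11,q[0]+13,q[1]+11)
    s=subpix(im,box);h=cv2.cvtColor(s,cv2.COLOR_RGB2HSV).astype(int);m=st(h[...,0],h[...,1],h[...,2]).astype(np.uint8)
    k,_,a,c=cv2.connectedComponentsWithStats(m)
    for i in range(1,k):
        if a[i,4]>150: print('stud',n,a[i,4],w2b(ray(n,((c[i][0]+.5)/8-.5+box[0],(c[i][1]+.5)/8-.5+box[1]),50)).round(1))
    cv2.imwrite('pics/c6%s.png'%n,cv2.resize(subpix(im,(q[0]-45,q[1]-50,q[0]+45,q[1]+40),1),(400,400),interpolation=cv2.INTER_CUBIC)[:,:,::-1])
cv2.imwrite('pics/c6.png',np.hstack([cv2.imread('pics/c6top.png'),cv2.imread('pics/c6side.png')]))
plan([-140,0,22],YAW)
E
```

```text
clock: 12.35
position: [512.1, -112.0, 103.9]
tool_rot: [180.0, -0.1, 8.6]
contact_force: [0.0, -0.8, 0.9]
opening: 37.9
grasp_force: 0.0
stud top 700 [-78.7  28.4  50. ]
stud top 1349 [-91.5  47.9  50. ]
stud side 665 [-87.8  47.7  50. ]
stud side 1083 [-79.1  29.2  50. ]
stud side 339 [-48.9 -10.6  50. ]
stud side 1124 [-79.1 -26.8  50. ]
xyz m [0.0184 0.0004 0.082 ] turn [ 0.  -0.1  0.4] now b [-158.5    0.3  103.9] F [-0.4 -0.5 -1.2] op 38.5 t 12.45
```

View pics/c6.png

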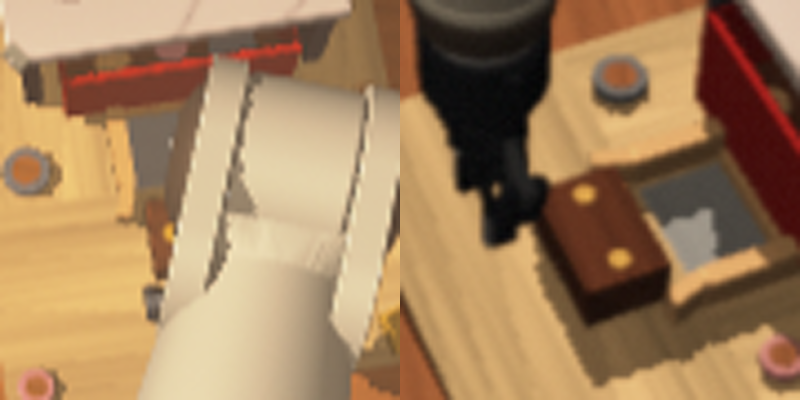

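The side view shows the keeper's studs at crop (583,192) and (620,258). The keeper is square at bench (-79,1), right in front of the open mouth. I lower behind it and push.

```bash
python3 -m crank '[{"turn":[0,0,0],"xyz":[0.008,0,0.02],"hand":0.45},{"turn":[0,0,0],"xyz":[0.012,0,0.045],"hand":0.45},{"turn":[0,0,0],"xyz":[0.014,0,0.065],"hand":0.45},{"turn":[0,0,0],"xyz":[0.014,0,0.08],"hand":0.45},{"turn":[0,0,0],"xyz":[0.014,0,0.085],"hand":0.45},{"turn":[0,0,0],"xyz":[0.018,0,0.085],"hand":0.45},{"turn":[0,0,0],"xyz":[0.022,0,0.085],"hand":0.45},{"turn":[0,0,0],"xyz":[0.026,0,0.085],"hand":0.45}]'; python3 -c "
from h import *
plan([-80,0,20],YAW)"
```

```text
clock: 13.12
position: [539.1, -108.2, 20.4]
tool_rot: [180.0, -0.2, 8.7]
contact_force: [0.5, 0.0, -0.1]
opening: 38.3
grasp_force: 0.0
xyz m [0.0512 0.0004 0.0006] turn [ 0.  -0.2  0.3] now b [-1.312e+02  1.000e-01  2.040e+01] F [ 0.5  0.  -0.1] op 38.3 t 13.12
```

```bash
python3 -m crank '[{"turn":[0,0,0.3],"xyz":[0.006,0,0],"hand":0.45},{"turn":[0,0,0.3],"xyz":[0.012,0,0],"hand":0.45},{"turn":[0,0,0.3],"xyz":[0.018,0,0],"hand":0.45},{"turn":[0,0,0.3],"xyz":[0.024,0,0],"hand":0.45},{"turn":[0,0,0.3],"xyz":[0.029,0,0],"hand":0.45},{"turn":[0,0,0.3],"xyz":[0.034,0,0],"hand":0.45},{"turn":[0,0,0.3],"xyz":[0.039,0,0],"hand":0.45},{"turn":[0,0,0.3],"xyz":[0.044,0,0],"hand":0.45}]'; python3 -c "
from h import *
plan([-60,0,20],YAW)"
```

```text
clock: 13.78
position: [581.8, -101.4, 19.0]
tool_rot: [-180.0, -0.1, 8.4]
contact_force: [-0.3, 0.4, 0.8]
opening: 38.8
grasp_force: 0.5
xyz m [ 0.028   0.0007 -0.001 ] turn [-0.  -0.1  0. ] now b [-88.    0.7  19. ] F [-0.3  0.4  0.8] op 38.8 t 13.78
```

```bash
python3 -m crank '[{"turn":[0,0,0],"xyz":[0.003,0,0],"hand":0.45},{"turn":[0,0,0],"xyz":[0.006,0,0],"hand":0.45},{"turn":[0,0,0],"xyz":[0.009,0,0],"hand":0.45},{"turn":[0,0,0],"xyz":[0.012,0,0],"hand":0.45},{"turn":[0,0,0],"xyz":[0.015,0,0],"hand":0.45},{"turn":[0,0,0],"xyz":[0.018,0,0],"hand":0.45},{"turn":[0,0,0],"xyz":[0.021,0,0],"hand":0.45},{"turn":[0,0,0],"xyz":[0.024,0,0],"hand":0.45}]'; python3 - <<'E'
from h import *
S=snap('side','side7.png')
q=proj('side',b2w([-20,0,50])).astype(int)
cv2.imwrite('pics/c7.png',subpix(S,(q[0]-45,q[1]-45,q[0]+45,q[1]+35),6)[:,:,::-1])
plan([-45,0,20],YAW)
E
```

```text
clock: 14.45
position: [605.4, -98.0, 19.2]
tool_rot: [180.0, -0.1, 8.4]
contact_force: [-0.9, -0.1, 0.9]
opening: 38.7
grasp_force: 0.5
xyz m [ 0.0186  0.0007 -0.0008] turn [ 0.  -0.1  0. ] now b [-63.6   0.7  19.1] F [-1.  -0.2 -0.3] op 38.4 t 14.5
```

View pics/c7.png

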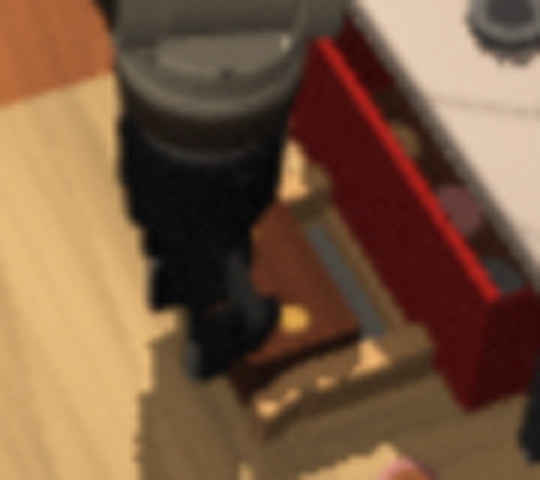

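The keeper, with its visible stud at crop (293,318), has entered between the cheeks, and a strip of steel floor remains at (345,280). I push on about 20 mm, slowly.

```bash
python3 -m crank '[{"turn":[0,0,0],"xyz":[0.003,0,0],"hand":0.45},{"turn":[0,0,0],"xyz":[0.006,0,0],"hand":0.45},{"turn":[0,0,0],"xyz":[0.009,0,0],"hand":0.45},{"turn":[0,0,0],"xyz":[0.012,0,0],"hand":0.45},{"turn":[0,0,0],"xyz":[0.014,0,0],"hand":0.45},{"turn":[0,0,0],"xyz":[0.016,0,0],"hand":0.45},{"turn":[0,0,0],"xyz":[0.018,0,0],"hand":0.45},{"turn":[0,0,0],"xyz":[0.019,0,0],"hand":0.45}]'; python3 -c "
from h import *
plan([-41,0,20],YAW)"
```

```text
clock: 15.17
position: [624.2, -95.2, 19.1]
tool_rot: [180.0, -0.1, 8.4]
contact_force: [-0.2, -0.8, 0.6]
opening: 38.3
grasp_force: 0.2
xyz m [ 0.0042  0.0007 -0.0009] turn [ 0.  -0.1  0. ] now b [-45.2   0.7  19.1] F [-0.2 -0.8  0.6] op 38.3 t 15.17
```

```bash
python3 -m crank '[{"turn":[0,0,0],"xyz":[0.001,0,0],"hand":0.45},{"turn":[0,0,0],"xyz":[0.002,0,0],"hand":0.45},{"turn":[0,0,0],"xyz":[0.003,0,0],"hand":0.45},{"turn":[0,0,0],"xyz":[0.004,0,0],"hand":0.45},{"turn":[0,0,0],"xyz":[0.004,0,0],"hand":0.45},{"turn":[0,0,0],"xyz":[0.004,0,0],"hand":0.45},{"turn":[0,0,0],"xyz":[0.004,0,0],"hand":0.45},{"turn":[0,0,0],"xyz":[0.004,0,0],"hand":0.45}]'; python3 -c "
from h import *
plan([-41,0,20],YAW)
S=snap('side','side8.png')
q=proj('side',b2w([-20,0,50])).astype(int)
cv2.imwrite('pics/c8.png',subpix(S,(q[0]-45,q[1]-45,q[0]+45,q[1]+35),6)[:,:,::-1])"
```

```text
clock: 15.83
position: [628.0, -94.6, 19.2]
tool_rot: [180.0, -0.1, 8.4]
contact_force: [-0.1, 0.0, 0.3]
opening: 38.4
grasp_force: 0.0
xyz m [ 0.0003  0.0007 -0.0008] turn [ 0.  -0.1  0. ] now b [-41.3   0.7  19.2] F [-0.1  0.   0.3] op 38.4 t 15.83
```

View pics/c8.png

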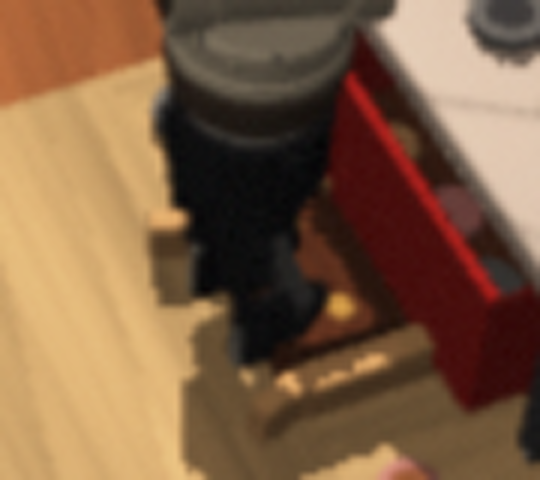

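The stud is now at crop (341,306) and the block fills the pocket, with no push force left. I nudge a little further to make sure, then back off.

```bash
python3 -c "
from h import *
q=proj('side',b2w([-20,0,50])).astype(int)
p=(q[0]-45+341.5/6-.5,q[1]-45+306.5/6-.5)
print(w2b(ray('side',p,44)),w2b(ray('side',p,50)))"
python3 -m crank '[{"turn":[0,0,0],"xyz":[0.001,0,0],"hand":0.45},{"turn":[0,0,0],"xyz":[0.002,0,0],"hand":0.45},{"turn":[0,0,0],"xyz":[0.002,0,0],"hand":0.45},{"turn":[0,0,0],"xyz":[0.003,0,0],"hand":0.45},{"turn":[0,0,0],"xyz":[0.003,0,0],"hand":0.45},{"turn":[0,0,0],"xyz":[0.003,0,0],"hand":0.45},{"turn":[0,0,0],"xyz":[0.003,0,0],"hand":0.45},{"turn":[0,0,0],"xyz":[0.003,0,0],"hand":0.45}]'
```

```text
[  3.13845044 -25.14758869  44.        ] [  0.61963439 -28.91899456  50.        ]
clock: 16.55
position: [630.9, -94.2, 19.1]
tool_rot: [180.0, -0.1, 8.4]
contact_force: [-0.2, 1.2, 0.2]
opening: 38.2
grasp_force: 0.0
```

```bash
python3 -m crank '[{"turn":[0,0,0],"xyz":[-0.015,0,0],"hand":0.45},{"turn":[0,0,0],"xyz":[-0.03,0,-0.01],"hand":0.45},{"turn":[0,0,0],"xyz":[-0.05,0,-0.035],"hand":0.45},{"turn":[0,0,0],"xyz":[-0.08,0,-0.06],"hand":0.2},{"turn":[0,0,0],"xyz":[-0.11,0,-0.085],"hand":0},{"turn":[0,0,0],"xyz":[-0.14,0,-0.1],"hand":0},{"turn":[0,0,0],"xyz":[-0.16,0,-0.11],"hand":0},{"turn":[0,0,0],"xyz":[-0.18,0,-0.12],"hand":0}]'; python3 - <<'E'
from h import *
S=snap('side','side9.png');T=snap('top','top9.png')
st=lambda h,s,v:(h>=14)&(h<=28)&(s>120)&(v>140)
for n,im in (('side',S),('top',T)):
    q=proj(n,b2w([0,0,44])).astype(int);box=(q[0]-13,q[1]-11,q[0]+13,q[1]+11)
    s=subpix(im,box);h=cv2.cvtColor(s,cv2.COLOR_RGB2HSV).astype(int);m=st(h[...,0],h[...,1],h[...,2]).astype(np.uint8)
    k,_,a,c=cv2.connectedComponentsWithStats(m)
    for i in range(1,k):
        if a[i,4]>150:
            p=((c[i][0]+.5)/8-.5+box[0],(c[i][1]+.5)/8-.5+box[1])
            print('stud',n,a[i,4],np.round(p,2),[w2b(ray(n,p,z)).round(1)[:2] for z in (44,50)])
print([proj('side',b2w([x,y,z])).round(1) for x,y,z in ((0,28,44),(0,28,50),(0,-28,44),(0,-28,50))])
q=proj('side',b2w([0,0,44])).astype(int)
cv2.imwrite('pics/c9.png',subpix(S,(q[0]-40,q[1]-35,q[0]+40,q[1]+35),8)[:,:,::-1])
plan([-41,0,20],YAW)
E
```

```text
clock: 17.22
position: [451.6, -120.6, 140.2]
tool_rot: [180.0, -0.2, 8.4]
contact_force: [0.2, -0.7, -0.2]
opening: -0.0
grasp_force: 0.0
stud side 686 [352.31 222.35] [array([-12.4,  50.7]), array([-14.9,  46.5])]
stud side 962 [360.47 225.23] [array([ 5.3, 31.4]), array([ 2.8, 27.3])]
stud side 1002 [368.92 239.25] [array([  5. , -24.6]), array([  2.5, -28.4])]
stud top 1088 [338.47 148.78] [array([  5. , -30.2]), array([  3.3, -29.5])]
stud top 1066 [323.34 151.21] [array([ 4.4, 26. ]), array([ 2.7, 26.4])]
stud top 1242 [317.38 156.5 ] [array([-12. ,  50.6]), array([-13.6,  51. ])]
[array([359.4, 226.6]), array([359.5, 225.3]), array([367.9, 240.7]), array([368.1, 239.4])]
xyz m [ 0.1783 -0.      0.1221] turn [ 0.1 -0.2 -0. ] now b [-219.8    0.3  141.3] F [ 0.8 -0.1 -0.6] op -0.4 t 17.32
```

View pics/c9.png

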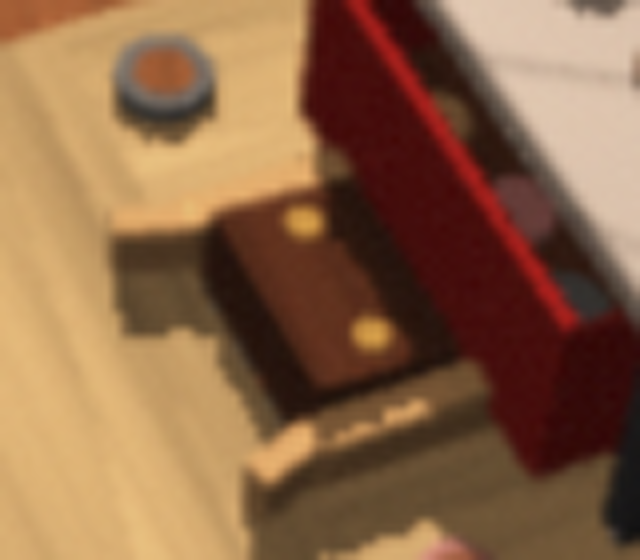

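The keeper is between the cheeks, studs at crop (305,222) and (373,333), with the bin shut behind it. Whether its rear has dropped is unclear, because triangulating the studs gives about 48 mm rather than 44. I'll feel its top with closed fingertips, which will also seat it.

```bash
python3 -m crank '[{"turn":[0,0,0],"xyz":[0.03,0,0],"hand":0},{"turn":[0,0,0],"xyz":[0.06,0,0],"hand":0},{"turn":[0,0,0],"xyz":[0.09,0,0.01],"hand":0},{"turn":[0,0,0],"xyz":[0.12,0,0.02],"hand":0},{"turn":[0,0,0],"xyz":[0.15,0,0.03],"hand":0},{"turn":[0,0,0],"xyz":[0.18,0,0.05],"hand":0},{"turn":[0,0,0],"xyz":[0.202,0,0.065],"hand":0},{"turn":[0,0,0],"xyz":[0.202,0,0.08],"hand":0}]'; python3 - <<'E'
from h import *
q=proj('side',b2w([-20,0,50])).astype(int)
p=(q[0]-45+293.5/6-.5,q[1]-45+318.5/6-.5); print('img7 stud',w2b(ray('side',p,50)))
plan([-17,0,50],YAW)
E
```

```text
clock: 17.98
position: [655.9, -89.9, 56.0]
tool_rot: [-180.0, -0.1, 8.4]
contact_force: [0.1, 0.1, -0.6]
opening: 0.1
grasp_force: 0.0
img7 stud [-23.84939201 -26.52575759  50.        ]
xyz m [-0.004   0.0013  0.006 ] turn [-0.  -0.1  0.1] now b [-13.1   1.4  56. ] F [ 0.1  0.1 -0.6] op 0.1 t 17.98
```

```bash
python3 -m crank '[{"turn":[0,0,0],"xyz":[-0.004,0.001,0.003],"hand":0},{"turn":[0,0,0],"xyz":[-0.004,0.001,0.006],"hand":0},{"turn":[0,0,0],"xyz":[-0.004,0.001,0.007],"hand":0},{"turn":[0,0,0],"xyz":[-0.004,0.001,0.008],"hand":0},{"turn":[0,0,0],"xyz":[-0.004,0.001,0.009],"hand":0},{"turn":[0,0,0],"xyz":[-0.004,0.001,0.0095],"hand":0},{"turn":[0,0,0],"xyz":[-0.004,0.001,0.0095],"hand":0},{"turn":[0,0,0],"xyz":[-0.004,0.001,0.0095],"hand":0}]'
```

```text
clock: 18.65
position: [648.9, -92.6, 50.2]
tool_rot: [180.0, -0.1, 8.4]
contact_force: [0.5, -0.1, 0.1]
opening: 0.2
grasp_force: 0.0
```

```bash
python3 -m crank '[{"turn":[0,0,0],"xyz":[0,0,0.001],"hand":0},{"turn":[0,0,0],"xyz":[0,0,0.002],"hand":0},{"turn":[0,0,0],"xyz":[0,0,0.003],"hand":0},{"turn":[0,0,0],"xyz":[0,0,0.004],"hand":0},{"turn":[0,0,0],"xyz":[0,0,0.0045],"hand":0},{"turn":[0,0,0],"xyz":[0,0,0.005],"hand":0},{"turn":[0,0,0],"xyz":[0,0,0.005],"hand":0},{"turn":[0,0,0],"xyz":[0,0,0.005],"hand":0}]'
```

```text
clock: 19.32
position: [648.8, -92.6, 44.6]
tool_rot: [180.0, -0.1, 8.4]
contact_force: [0.0, -0.1, -0.1]
opening: 0.1
grasp_force: 0.0
```

```bash
python3 -m crank '[{"turn":[0,0,0],"xyz":[0,0,0.0005],"hand":0},{"turn":[0,0,0],"xyz":[0,0,0.001],"hand":0},{"turn":[0,0,0],"xyz":[0,0,0.0015],"hand":0},{"turn":[0,0,0],"xyz":[0,0,0.002],"hand":0},{"turn":[0,0,0],"xyz":[0,0,0.002],"hand":0},{"turn":[0,0,0],"xyz":[0,0,0.002],"hand":0},{"turn":[0,0,0],"xyz":[0,0,0.002],"hand":0},{"turn":[0,0,0],"xyz":[0,0,0.002],"hand":0}]'
```

```text
clock: 19.98
position: [649.0, -92.6, 44.1]
tool_rot: [180.0, -0.1, 8.4]
contact_force: [-3.2, 0.6, 9.3]
opening: -0.1
grasp_force: 4.7
```

Rear contact is at z = 44.1 mm, so the rear is seated. Now I probe the front half with a 20° lean.

```bash
python3 -m crank '[{"turn":[0,0,0],"xyz":[0,0,-0.01],"hand":0},{"turn":[0,0,0],"xyz":[0,0,-0.025],"hand":0},{"turn":[0,5,0],"xyz":[0,0,-0.025],"hand":0},{"turn":[0,10,0],"xyz":[0.008,0,-0.025],"hand":0},{"turn":[0,15,0],"xyz":[0.016,0,-0.025],"hand":0},{"turn":[0,20,0],"xyz":[0.025,0,-0.025],"hand":0},{"turn":[0,20,0],"xyz":[0.035,0,-0.025],"hand":0},{"turn":[0,20,0],"xyz":[0.042,0,-0.025],"hand":0}]';python3 -c "
from h import *
plan([22,0,50],YAW,20)
plan([22,0,46],YAW,20)"
```

```text
clock: 20.65
position: [689.9, -86.5, 67.9]
tool_rot: [180.0, -20.0, 8.3]
contact_force: [0.9, 1.1, 0.3]
opening: -0.0
grasp_force: 0.0
xyz m [-0.0052 -0.0003  0.0172] turn [ 0.  0. -0.] now b [21.1 -0.3 67.9] F [0.9 1.1 0.3] op -0.0 t 20.65
xyz m [-0.0066 -0.0003  0.0209] turn [ 0.  0. -0.] now b [21.1 -0.3 67.9] F [0.9 1.1 0.3] op -0.0 t 20.65
```

```bash
python3 -m crank '[{"turn":[0,0,0],"xyz":[-0.002,0,0.005],"hand":0},{"turn":[0,0,0],"xyz":[-0.003,0,0.008],"hand":0},{"turn":[0,0,0],"xyz":[-0.004,0,0.011],"hand":0},{"turn":[0,0,0],"xyz":[-0.005,0,0.014],"hand":0},{"turn":[0,0,0],"xyz":[-0.005,0,0.016],"hand":0},{"turn":[0,0,0],"xyz":[-0.005,0,0.017],"hand":0},{"turn":[0,0,0],"xyz":[-0.005,0,0.017],"hand":0},{"turn":[0,0,0],"xyz":[-0.005,0,0.017],"hand":0}]'; python3 -m crank '[{"turn":[0,0,0],"xyz":[0,0,0.0005],"hand":0},{"turn":[0,0,0],"xyz":[0,0,0.001],"hand":0},{"turn":[0,0,0],"xyz":[0,0,0.0015],"hand":0},{"turn":[0,0,0],"xyz":[0,0,0.002],"hand":0},{"turn":[0,0,0],"xyz":[0,0,0.0025],"hand":0},{"turn":[0,0,0],"xyz":[0,0,0.0025],"hand":0},{"turn":[0,0,0],"xyz":[0,0,0.0025],"hand":0},{"turn":[0,0,0],"xyz":[0,0,0.0025],"hand":0}]'
```

```text
clock: 21.32
position: [691.5, -86.3, 50.1]
tool_rot: [180.0, -20.1, 8.4]
contact_force: [1.1, 0.0, -0.0]
opening: -0.2
grasp_force: 0.0
clock: 21.98
position: [692.3, -86.2, 47.7]
tool_rot: [180.0, -20.1, 8.4]
contact_force: [-0.4, 1.0, 0.4]
opening: -0.1
grasp_force: 0.0
```

There is no contact at corner height 44.3 mm in front, so the keeper lies flat. I retreat along the tool axis and take a final check.

```bash
python3 -m crank '[{"turn":[0,0,0],"xyz":[-0.006,0,-0.02],"hand":0},{"turn":[0,0,0],"xyz":[-0.02,0,-0.045],"hand":0},{"turn":[0,0,0],"xyz":[-0.05,0,-0.07],"hand":0},{"turn":[0,0,0],"xyz":[-0.08,0,-0.09],"hand":0},{"turn":[0,0,0],"xyz":[-0.11,0,-0.1],"hand":0},{"turn":[0,0,0],"xyz":[-0.13,0,-0.11],"hand":0},{"turn":[0,0,0],"xyz":[-0.15,0,-0.11],"hand":0},{"turn":[0,0,0],"xyz":[-0.15,0,-0.11],"hand":0}]'; python3 - <<'E'
from h import *
S=snap('side','side10.png')
q=proj('side',b2w([0,0,44])).astype(int)
cv2.imwrite('pics/c10.png',subpix(S,(q[0]-75,q[1]-55,q[0]+75,q[1]+65),5)[:,:,::-1])
E
```

```text
clock: 22.65
position: [512.8, -112.4, 98.9]
tool_rot: [-180.0, -20.0, 8.3]
contact_force: [-0.9, -0.1, -1.0]
opening: -0.3
grasp_force: 0.0
```

View pics/c10.png

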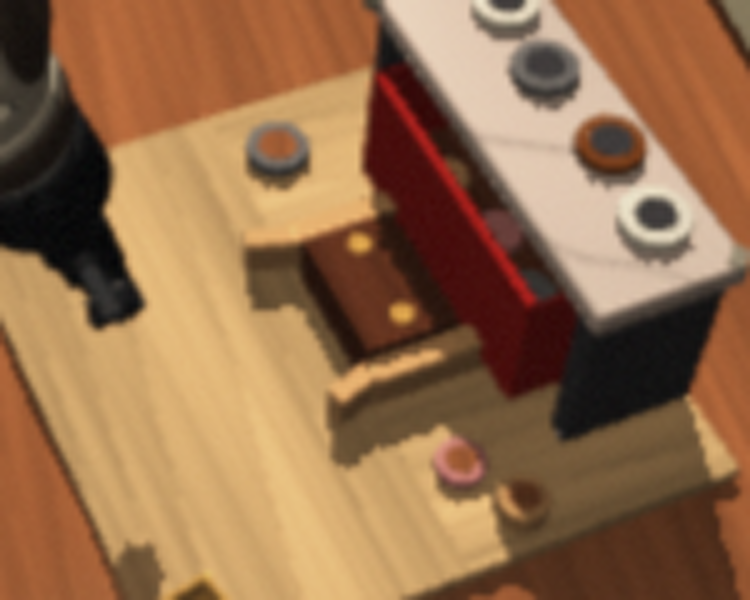

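```bash
python3 - <<'E'
from h import *
S=cv2.imread('pics/side10.png')[:,:,::-1].copy();T=snap('top','top10.png')
st=lambda h,s,v:(h>=14)&(h<=28)&(s>120)&(v>140)
for n,im in (('side',S),('top',T)):
    q=proj(n,b2w([0,0,44])).astype(int);box=(q[0]-13,q[1]-11,q[0]+13,q[1]+11)
    s=subpix(im,box);h=cv2.cvtColor(s,cv2.COLOR_RGB2HSV).astype(int);m=st(h[...,0],h[...,1],h[...,2]).astype(np.uint8)
    k,_,a,c=cv2.connectedComponentsWithStats(m)
    for i in range(1,k):
        if a[i,4]>150:
            p=((c[i][0]+.5)/8-.5+box[0],(c[i][1]+.5)/8-.5+box[1])
            print('stud',n,a[i,4],np.round(p,2),[w2b(ray(n,p,z)).round(1)[:2] for z in (44,50)])
E
```

```text
stud side 1193 [352.97 222.7 ] [array([-11.2,  48.7]), array([-13.6,  44.5])]
stud side 1117 [359.4  226.14] [array([ 0.9, 29.5]), array([-1.7, 25.4])]
stud side 1195 [367.97 240.12] [array([  1.1, -26.4]), array([ -1.4, -30.1])]
stud top 1132 [338.56 149.83] [array([  1. , -29.9]), array([ -0.6, -29.2])]
stud top 1377 [317.47 156.43] [array([-11.8,  50.2]), array([-13.3,  50.6])]
stud top 1144 [323.39 152.21] [array([ 0.6, 26.4]), array([-1. , 26.8])]
```

After the probe the studs read bench (1,±28) in both views, which matches the keeper flat and centred. The bin is shut and the bystanders in view have not moved, so I hand in.

```bash
python3 -c "
from h import *
print(order.close_job())"
```

```text
the job is handed in; nothing more can be done
None
```

I pushed the bin shut to its stop and seated the keeper in the pocket: fingertip probing and the camera views put it flat and about 1 mm from centre. I saw no bystander moved, and the job was handed in at about 23 s, with no verdict returned.

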